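Weigh down a specimen packet with wedge weights

ROBOT

A 7-joint arm with a two-finger parallel gripper is mounted at the origin on the work surface. World frame = base frame: x ahead of the robot, y to its left, z up, the work surface at z = 0. Lengths are in m, angles in rad, forces in N, time in s.
With the tool pointing down it reaches from about 0.425 to 0.925 m from the base axis. Payload 6.8 kg.
Tool frame: the origin (TCP) lies on the front face of the gripper's body, between the roots of the fingers; the fingertips stand 73 mm ahead of it and the grasp point (between the pads) lies 54 mm ahead of it (env.nose_length is the distance from the TCP to the fingertips, in m); z points along the fingers, y is the direction in which the jaws open and shut (so a half turn about z gives the same grasp; the last joint's range is limited). The gripper opens to 85 mm and grips with 20 to 120 N. Pads are 22 mm wide; open, the fingers measure 114 mm over their backs; the gripper's body (76 mm by 85 mm) begins 54 mm behind the grasp point. The pads swing forward as they close: fully open they stand 13 mm farther back than shut.
Start: joints at [-1.393, 0.477, 0.022, 1.555, -0.011, 1.109, -0.083], TCP at [0.19, 0.648, 0.304] pointing down, gripper open.
Joint ranges: [-2.96, 2.96], [-0.34, 2.1], [-1.41, 1.46], [0.24, 2.44], [-1.37, 4.51], [0.17, 1.92], [-2.96, 2.96]. Speed limits (rad/s): [2.39, 2.39, 3.14, 3.14, 3.14, 3.14, 3.14].

INTERFACE

Orientations are given as a unit quaternion [w, x, y, z].
In Python, from cell import env, kin, camera, calibration, job gives the robot as it stands. The module is installed in compiled form; this text tells all that it offers. Calls block until the motion is done:
- env.reach(position, orientation): joint-space move of the TCP to a pose.
- env.movel(position, velocity=0.15, rot=None, stop_force=None): straight line of the TCP; rot=None keeps the orientation; velocity is the mean speed in m/s. With stop_force (N) it stops when the force on the tool has changed by that much, and returns True; else False.
- env.goto_joints(angles): joint-space move.
- env.grip(opening, f_grip=None): finger opening in m; f_grip is the grip in N (None keeps the last); returns when the fingers have stopped.
- env.dwell(seconds).
- kin.inverse_kinematics(position, orientation): joint angles nearest the present ones, or None.
- env.get_state(): the state.
- camera(name): name is "scene" or "top" or "wrist"; returns (picture, depth): 420x560x3 uint8, blue, green, red; 420x560 float32, m along the optical axis (not along the pixel's ray), 0 where there is no reading.
- calibration(name): a dict with "fx", "fy", "cx", "cy" (pixels), "k1" (the pictures are not rectified: a ray, as slopes to the right and down, at radius r is drawn at 1 + k1 r^2 times it, then the intrinsics apply), "rvec" (rotation vector, rad) and "tvec" (3), from world to camera coordinates, as OpenCV has them. Camera axes: x right, y down, z forward; pixel columns grow to the right and rows downward; lengths in m; the calibration is good to about 2 mm. A picture is of the moment at which its call begins: read the wrist's pose just before it. calibration takes no time and is no camera call; for the wrist camera it gives the pose at the moment of the call.
A pose or a line that the arm cannot do raises env.PlanningError and nothing moves.
- job.job_done(): hands the job in, once; it reports no verdict.
The state is a dict: "time": time; "qpos": joint angles; "joint_velocities": joint speeds; "joint_torque": joint torques, N m; "tcp_pos": TCP position; "orientation": TCP orientation; "force": force on the tool from outside, world axes, zero at the start; "torque": the same for the moment, N m; "opening": finger opening in m.
Only numpy, scipy, OpenCV 4.12 (cv2) and the standard library are available. Lean on these libraries where they do the work, as an engineer would, in place of code of your own. Each camera call takes 0.05 s, during which the arm holds its last target.

TASK

Weigh the red specimen packet down with the four wedge-shaped weights: lay a long one, underside down, lengthways along the middle of the plywood press board, the other long one squarely on top of it turned end for end so that the pair's top is level, then the two short ones in the same way crosswise on the middle of the long pair, thick end over thin end again. Set each weight down without dropping it, and do not disturb the jar, the book or the tape.

Things in the scene. Friction and masses are not known exactly. Their poses are not given: they have to be found in the camera images.
- long_a_mid (a point): one long weight's centre, 15 mm above its underside. Bare-aluminium wedge bar 160 mm long, 36 mm wide, sides upright, underside flat; top slopes 1 in 10: 38 mm tall at the thick end, 30 mid-length, 22 at the thin end. x points to the thick end, z up from the underside. About 0.46 kg; starts flat on the table. Both of this size are alike and interchangeable
- long_a_thick (a point): middle of the thick end face of that weight (long_a), 80 mm along x from its centre and at the centre's height
- long_b_mid (a point): the other long weight's centre, 15 mm above its underside. Bare-aluminium wedge bar 160 mm long, 36 mm wide, sides upright, underside flat; top slopes 1 in 10: 38 mm tall at the thick end, 30 mid-length, 22 at the thin end. x points to the thick end, z up from the underside. About 0.46 kg; starts flat on the table. Both of this size are alike and interchangeable
- long_b_thick (a point): middle of the thick end face of that weight (long_b), 80 mm along x from its centre and at the centre's height
- short_a_mid (a point): one short weight's centre, 14 mm above its underside. Bare-aluminium wedge bar 120 mm long, 36 mm wide, sides upright, underside flat; top slopes 1 in 10: 34 mm tall at the thick end, 28 mid-length, 22 at the thin end. x points to the thick end, z up from the underside. About 0.33 kg; starts flat on the table. Both of this size are alike and interchangeable
- short_a_thick (a point): middle of the thick end face of that weight (short_a), 60 mm along x from its centre and at the centre's height
- short_b_mid (a point): the other short weight's centre, 14 mm above its underside. Bare-aluminium wedge bar 120 mm long, 36 mm wide, sides upright, underside flat; top slopes 1 in 10: 34 mm tall at the thick end, 28 mid-length, 22 at the thin end. x points to the thick end, z up from the underside. About 0.33 kg; starts flat on the table. Both of this size are alike and interchangeable
- short_b_thick (a point): middle of the thick end face of that weight (short_b), 60 mm along x from its centre and at the centre's height
- board_top (a point): centre of the upper face of the plywood press board, 30 mm above the table. The board is 200 mm (x) by 150 mm (y) and 12 mm thick, flat on a red paper specimen packet (214 x 176 mm) and a cardboard base (250 x 190 mm); the whole press is fixed. x runs along the board's long side, z up
- jar: amber glass jar with white cap, 60 mm across, 85 mm tall; origin at the centre of its underside. A bystander
- book: closed brown book lying flat, 110 x 170 x 28 mm; origin at the centre of its underside. A bystander
- tape: roll of paper tape lying flat, 80 mm across, 25 mm tall; origin at the centre of its underside. A bystander
Not all that is in view belongs to the job. What is shaped like the part that bears long_a_mid but black or orange is not meant. What is shaped like the part that bears short_b_mid but green or orange is not meant.

How it is judged:
On the way, in this order (a step that is already met when the one before it is completed fails the run):
1. a long weight lies along the middle of the board, let go (((x of long_a_mid in the frame of board_top between -0.03 and 0.03 m and y of long_a_mid in the frame of board_top between -0.03 and 0.03 m and z of long_a_mid in the frame of board_top between 0.01 and 0.02 m and angle between the x axis of long_a_mid and the x axis of board_top, either way round below 0.25 rad and angle between long_a_mid's own z axis and vertical below 0.03 rad and contact force between long_a and the fingers below 0.3 N and linear speed of long_a below 0.03 m/s) or (x of long_b_mid in the frame of board_top between -0.03 and 0.03 m and y of long_b_mid in the frame of board_top between -0.03 and 0.03 m and z of long_b_mid in the frame of board_top between 0.01 and 0.02 m and angle between the x axis of long_b_mid and the x axis of board_top, either way round below 0.25 rad and angle between long_b_mid's own z axis and vertical below 0.03 rad and contact force between long_b and the fingers below 0.3 N and linear speed of long_b below 0.03 m/s))), for 0.2 s.
2. the other long weight lies on it turned end for end, let go (((x of long_a_mid in the frame of board_top between -0.03 and 0.03 m and y of long_a_mid in the frame of board_top between -0.03 and 0.03 m and z of long_a_mid in the frame of board_top between 0.01 and 0.02 m and angle between the x axis of long_a_mid and the x axis of board_top, either way round below 0.25 rad and angle between long_a_mid's own z axis and vertical below 0.03 rad and x of long_b_mid in the frame of long_a_mid between -0.02 and 0.02 m and y of long_b_mid in the frame of long_a_mid between -0.014 and 0.014 m and z of long_b_mid in the frame of long_a_mid between 0.025 and 0.035 m and x of long_b_thick in the frame of long_a_mid below -0.048 m and angle between the x axis of long_b_mid and the x axis of long_a_mid, either way round below 0.25 rad and angle between long_b_mid's own z axis and vertical between 0.065 and 0.135 rad) or (x of long_b_mid in the frame of board_top between -0.03 and 0.03 m and y of long_b_mid in the frame of board_top between -0.03 and 0.03 m and z of long_b_mid in the frame of board_top between 0.01 and 0.02 m and angle between the x axis of long_b_mid and the x axis of board_top, either way round below 0.25 rad and angle between long_b_mid's own z axis and vertical below 0.03 rad and x of long_a_mid in the frame of long_b_mid between -0.02 and 0.02 m and y of long_a_mid in the frame of long_b_mid between -0.014 and 0.014 m and z of long_a_mid in the frame of long_b_mid between 0.025 and 0.035 m and x of long_a_thick in the frame of long_b_mid below -0.048 m and angle between the x axis of long_a_mid and the x axis of long_b_mid, either way round below 0.25 rad and angle between long_a_mid's own z axis and vertical between 0.065 and 0.135 rad)) and contact force between each of long_a, long_b and the fingers below 0.3 N and linear speed of each of long_a, long_b below 0.03 m/s), for 0.2 s.
3. a short weight lies level crosswise on the middle of the long pair, let go (((x of long_a_mid in the frame of board_top between -0.03 and 0.03 m and y of long_a_mid in the frame of board_top between -0.03 and 0.03 m and z of long_a_mid in the frame of board_top between 0.01 and 0.02 m and angle between the x axis of long_a_mid and the x axis of board_top, either way round below 0.25 rad and angle between long_a_mid's own z axis and vertical below 0.03 rad and x of long_b_mid in the frame of long_a_mid between -0.02 and 0.02 m and y of long_b_mid in the frame of long_a_mid between -0.014 and 0.014 m and z of long_b_mid in the frame of long_a_mid between 0.025 and 0.035 m and x of long_b_thick in the frame of long_a_mid below -0.048 m and angle between the x axis of long_b_mid and the x axis of long_a_mid, either way round below 0.25 rad and angle between long_b_mid's own z axis and vertical between 0.065 and 0.135 rad) or (x of long_b_mid in the frame of board_top between -0.03 and 0.03 m and y of long_b_mid in the frame of board_top between -0.03 and 0.03 m and z of long_b_mid in the frame of board_top between 0.01 and 0.02 m and angle between the x axis of long_b_mid and the x axis of board_top, either way round below 0.25 rad and angle between long_b_mid's own z axis and vertical below 0.03 rad and x of long_a_mid in the frame of long_b_mid between -0.02 and 0.02 m and y of long_a_mid in the frame of long_b_mid between -0.014 and 0.014 m and z of long_a_mid in the frame of long_b_mid between 0.025 and 0.035 m and x of long_a_thick in the frame of long_b_mid below -0.048 m and angle between the x axis of long_a_mid and the x axis of long_b_mid, either way round below 0.25 rad and angle between long_a_mid's own z axis and vertical between 0.065 and 0.135 rad)) and ((horizontal distance between short_a_mid and long_a_mid below 0.022 m and horizontal distance between short_a_mid and long_b_mid below 0.022 m and angle between the x axis of short_a_mid and the y axis of long_a_mid, either way round below 0.25 rad and angle between short_a_mid's own z axis and vertical below 0.035 rad and height (world z) of short_a_mid between 0.099 and 0.109 m and contact force between short_a and the fingers below 0.3 N and linear speed of short_a below 0.03 m/s) or (horizontal distance between short_b_mid and long_a_mid below 0.022 m and horizontal distance between short_b_mid and long_b_mid below 0.022 m and angle between the x axis of short_b_mid and the y axis of long_a_mid, either way round below 0.25 rad and angle between short_b_mid's own z axis and vertical below 0.035 rad and height (world z) of short_b_mid between 0.099 and 0.109 m and contact force between short_b and the fingers below 0.3 N and linear speed of short_b below 0.03 m/s))), for 0.2 s.
4. the other short weight lies on it turned end for end, let go (((x of long_a_mid in the frame of board_top between -0.03 and 0.03 m and y of long_a_mid in the frame of board_top between -0.03 and 0.03 m and z of long_a_mid in the frame of board_top between 0.01 and 0.02 m and angle between the x axis of long_a_mid and the x axis of board_top, either way round below 0.25 rad and angle between long_a_mid's own z axis and vertical below 0.03 rad and x of long_b_mid in the frame of long_a_mid between -0.02 and 0.02 m and y of long_b_mid in the frame of long_a_mid between -0.014 and 0.014 m and z of long_b_mid in the frame of long_a_mid between 0.025 and 0.035 m and x of long_b_thick in the frame of long_a_mid below -0.048 m and angle between the x axis of long_b_mid and the x axis of long_a_mid, either way round below 0.25 rad and angle between long_b_mid's own z axis and vertical between 0.065 and 0.135 rad) or (x of long_b_mid in the frame of board_top between -0.03 and 0.03 m and y of long_b_mid in the frame of board_top between -0.03 and 0.03 m and z of long_b_mid in the frame of board_top between 0.01 and 0.02 m and angle between the x axis of long_b_mid and the x axis of board_top, either way round below 0.25 rad and angle between long_b_mid's own z axis and vertical below 0.03 rad and x of long_a_mid in the frame of long_b_mid between -0.02 and 0.02 m and y of long_a_mid in the frame of long_b_mid between -0.014 and 0.014 m and z of long_a_mid in the frame of long_b_mid between 0.025 and 0.035 m and x of long_a_thick in the frame of long_b_mid below -0.048 m and angle between the x axis of long_a_mid and the x axis of long_b_mid, either way round below 0.25 rad and angle between long_a_mid's own z axis and vertical between 0.065 and 0.135 rad)) and ((horizontal distance between short_a_mid and long_a_mid below 0.022 m and horizontal distance between short_a_mid and long_b_mid below 0.022 m and angle between the x axis of short_a_mid and the y axis of long_a_mid, either way round below 0.25 rad and angle between short_a_mid's own z axis and vertical below 0.035 rad and height (world z) of short_a_mid between 0.099 and 0.109 m and x of short_b_mid in the frame of short_a_mid between -0.02 and 0.02 m and y of short_b_mid in the frame of short_a_mid between -0.014 and 0.014 m and z of short_b_mid in the frame of short_a_mid between 0.023 and 0.033 m and x of short_b_thick in the frame of short_a_mid below -0.036 m and angle between the x axis of short_b_mid and the x axis of short_a_mid, either way round below 0.25 rad and angle between short_b_mid's own z axis and vertical between 0.065 and 0.135 rad) or (horizontal distance between short_b_mid and long_a_mid below 0.022 m and horizontal distance between short_b_mid and long_b_mid below 0.022 m and angle between the x axis of short_b_mid and the y axis of long_a_mid, either way round below 0.25 rad and angle between short_b_mid's own z axis and vertical below 0.035 rad and height (world z) of short_b_mid between 0.099 and 0.109 m and x of short_a_mid in the frame of short_b_mid between -0.02 and 0.02 m and y of short_a_mid in the frame of short_b_mid between -0.014 and 0.014 m and z of short_a_mid in the frame of short_b_mid between 0.023 and 0.033 m and x of short_a_thick in the frame of short_b_mid below -0.036 m and angle between the x axis of short_a_mid and the x axis of short_b_mid, either way round below 0.25 rad and angle between short_a_mid's own z axis and vertical between 0.065 and 0.135 rad)) and contact force between each of short_a, short_b and the fingers below 0.3 N and linear speed of each of short_a, short_b below 0.03 m/s), for 0.2 s.
At the end, for the whole second after the job is handed in: Long on board: centred within 30 mm. Second long reversed on it: within 20 mm along, 14 mm across. Short level (0.035 rad) across: within 22 mm of both longs' middles. Last short reversed on it, as the longs. All angles within 0.25 rad, heights within 5 mm, tilts of tops 0.035 rad; at rest (((x of long_a_mid in the frame of board_top between -0.03 and 0.03 m and y of long_a_mid in the frame of board_top between -0.03 and 0.03 m and z of long_a_mid in the frame of board_top between 0.01 and 0.02 m and angle between the x axis of long_a_mid and the x axis of board_top, either way round below 0.25 rad and angle between long_a_mid's own z axis and vertical below 0.03 rad and x of long_b_mid in the frame of long_a_mid between -0.02 and 0.02 m and y of long_b_mid in the frame of long_a_mid between -0.014 and 0.014 m and z of long_b_mid in the frame of long_a_mid between 0.025 and 0.035 m and x of long_b_thick in the frame of long_a_mid below -0.048 m and angle between the x axis of long_b_mid and the x axis of long_a_mid, either way round below 0.25 rad and angle between long_b_mid's own z axis and vertical between 0.065 and 0.135 rad) or (x of long_b_mid in the frame of board_top between -0.03 and 0.03 m and y of long_b_mid in the frame of board_top between -0.03 and 0.03 m and z of long_b_mid in the frame of board_top between 0.01 and 0.02 m and angle between the x axis of long_b_mid and the x axis of board_top, either way round below 0.25 rad and angle between long_b_mid's own z axis and vertical below 0.03 rad and x of long_a_mid in the frame of long_b_mid between -0.02 and 0.02 m and y of long_a_mid in the frame of long_b_mid between -0.014 and 0.014 m and z of long_a_mid in the frame of long_b_mid between 0.025 and 0.035 m and x of long_a_thick in the frame of long_b_mid below -0.048 m and angle between the x axis of long_a_mid and the x axis of long_b_mid, either way round below 0.25 rad and angle between long_a_mid's own z axis and vertical between 0.065 and 0.135 rad)) and ((horizontal distance between short_a_mid and long_a_mid below 0.022 m and horizontal distance between short_a_mid and long_b_mid below 0.022 m and angle between the x axis of short_a_mid and the y axis of long_a_mid, either way round below 0.25 rad and angle between short_a_mid's own z axis and vertical below 0.035 rad and height (world z) of short_a_mid between 0.099 and 0.109 m and x of short_b_mid in the frame of short_a_mid between -0.02 and 0.02 m and y of short_b_mid in the frame of short_a_mid between -0.014 and 0.014 m and z of short_b_mid in the frame of short_a_mid between 0.023 and 0.033 m and x of short_b_thick in the frame of short_a_mid below -0.036 m and angle between the x axis of short_b_mid and the x axis of short_a_mid, either way round below 0.25 rad and angle between short_b_mid's own z axis and vertical between 0.065 and 0.135 rad) or (horizontal distance between short_b_mid and long_a_mid below 0.022 m and horizontal distance between short_b_mid and long_b_mid below 0.022 m and angle between the x axis of short_b_mid and the y axis of long_a_mid, either way round below 0.25 rad and angle between short_b_mid's own z axis and vertical below 0.035 rad and height (world z) of short_b_mid between 0.099 and 0.109 m and x of short_a_mid in the frame of short_b_mid between -0.02 and 0.02 m and y of short_a_mid in the frame of short_b_mid between -0.014 and 0.014 m and z of short_a_mid in the frame of short_b_mid between 0.023 and 0.033 m and x of short_a_thick in the frame of short_b_mid below -0.036 m and angle between the x axis of short_a_mid and the x axis of short_b_mid, either way round below 0.25 rad and angle between short_a_mid's own z axis and vertical between 0.065 and 0.135 rad)) and linear speed of each of long_a, long_b, short_a, short_b below 0.02 m/s); the robot touches nothing.
It fails at once if the jar, book or tape is moved by more than 30 mm (distance of any of jar, book, tape from where it was at the start of the episode above 0.03 m).
It fails at once if a weight is dropped (falls free faster than 0.7 m/s) ((linear speed of long_a above 0.7 m/s and contact force between long_a and the fingers below 0.1 N) or (linear speed of long_b above 0.7 m/s and contact force between long_b and the fingers below 0.1 N) or (linear speed of short_a above 0.7 m/s and contact force between short_a and the fingers below 0.1 N) or (linear speed of short_b above 0.7 m/s and contact force between short_b and the fingers below 0.1 N)).
It also fails if it takes over 72 s, if anything falls off the work surface, if the arm or the gripper's body presses on something with over 40 N, if the wrist force passes 120 N, or if a joint passes its speed limit or range.

## Working session

There is one attempt and no reset: what is moved stays moved. The work goes in short steps, each a Python script; the robot and the scene stay as the last script left them, time stands still between calls to the robot, and variables do not carry over. Pictures are saved under pics/ and viewed, and the job is handed in when it is done.

```bash
mkdir -p pics
python3 - <<'E'
from cell import env,kin,camera,calibration,job
import cv2,numpy as np
for n in("scene","top"):
    p,d=camera(n); cv2.imwrite(f"pics/{n}0.png",p); np.save(f"{n}0.npy",d); c=calibration(n); print(n,c)
s=env.get_state();print(s['time'],s['tcp_pos'],s['orientation'],env.nose_length,s['force'])
E
```

```text
scene {'fx': 468.4641547717985, 'fy': 468.4641547717985, 'cx': 274.26995888053744, 'cy': 206.17943416700732, 'k1': -0.12800198829617862, 'rvec': array([ 2.54594356,  0.75922601, -0.2124801 ]), 'tvec': array([-0.3742017 , -0.27611465,  1.55656385])}
top {'fx': 469.8574175679836, 'fy': 469.8574175679836, 'cx': 278.8328351666068, 'cy': 210.76765813932502, 'k1': -0.15018471481282533, 'rvec': array([ 2.17939429, -2.13950661,  0.0949036 ]), 'tvec': array([-0.06661811,  0.51215787,  1.19580512])}
0.1 [0.19015616 0.64725225 0.30303221] [-6.12619597e-05  1.42386598e-01  9.89810790e-01 -8.07647329e-04] 0.0726 [0.45800011 1.03177611 0.70122859]
```

View pics/top0.png

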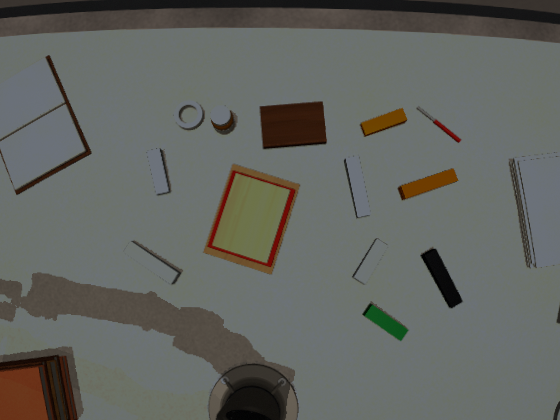

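View pics/scene0.png

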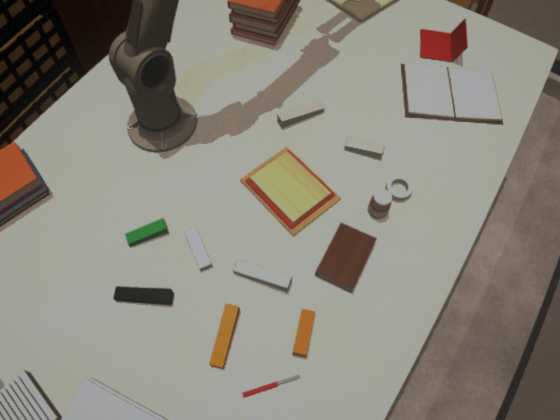

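In the top view the candidate bars are:
- **Long:** aluminium at (155,262) and (357,186). Black at (441,277) and orange at (428,184) are decoys.
- **Short:** aluminium at (158,171) and (370,260). Green at (385,321) and orange at (384,122) are decoys.

I choose the four bare-aluminium ones. Next I measure them from depth and check them in close crops.

```bash
cat > h.py <<'E'
from cell import env,kin,camera,calibration,job
import cv2,numpy as np
from scipy.spatial.transform import Rotation as R
def cloud(d,c):
    h,w=d.shape; u,v=np.meshgrid(np.arange(w),np.arange(h))
    K=np.array([[c['fx'],0,c['cx']],[0,c['fy'],c['cy']],[0,0,1]])
    n=cv2.undistortPoints(np.stack([u,v],-1).reshape(-1,1,2).astype(float),K,np.array([c['k1'],0,0,0])).reshape(h,w,2)
    P=np.dstack([n*d[...,None],d]); M=R.from_rotvec(np.ravel(c['rvec']))
    return M.inv().apply((P-np.ravel(c['tvec'])).reshape(-1,3)).reshape(h,w,3)
def proj(p,c):
    K=np.array([[c['fx'],0,c['cx']],[0,c['fy'],c['cy']],[0,0,1]])
    return cv2.projectPoints(np.atleast_2d(p).astype(float),np.ravel(c['rvec']),np.ravel(c['tvec']),K,np.array([c['k1'],0,0,0]))[0].reshape(-1,2)
E
python3 - <<'E'
from h import *
p=cv2.imread('pics/top0.png')
d=np.load('top0.npy');c=calibration('top');W=cloud(d,c);Z=W[...,2]
bad=d<=0
tb=[Z[y,x] for y,x in[(60,300),(320,150),(230,330),(360,450),(140,120)]];print('table',np.round(tb,4), 'bad',bad.mean())
S={'longL':(155,262),'longR':(357,186),'shortL':(158,171),'shortR':(370,260),'board':(252,218),'jar':(223,119),'book':(293,125),'tape':(190,115)}
m=((Z>.013)&(Z<.2)&~bad).astype(np.uint8)
n,L,st,ce=cv2.connectedComponentsWithStats(m)
for k,(x,y) in S.items():
    l=np.bincount(L[y-8:y+9,x-8:x+9].ravel())[1:]; 
    if not len(l): print(k,'none',Z[y,x]);continue
    l=l.argmax()+1; q=W[L==l]
    r=cv2.minAreaRect((q[:,:2]*1000).astype(np.float32))
    A=np.c_[q[:,:2]-q[:,:2].mean(0),np.ones(len(q))]; g=np.linalg.lstsq(A,q[:,2],rcond=None)[0]
    print(k,len(q),'c',np.round(r[0],1),'size',np.round(r[1],1),'ang',round(r[2],1),'z',np.round(np.percentile(q[:,2],[5,50,95]),3),'grad',np.round(g[:2],3))
cr=[cv2.resize(p[y-40:y+40,x-40:x+40],None,fx=4,fy=4,interpolation=cv2.INTER_CUBIC) for x,y in list(S.values())[:4]]
o=np.vstack([np.hstack(cr[:2]),np.hstack(cr[2:])]);o=np.clip(o*1.6,0,255).astype(np.uint8);cv2.imwrite('pics/crop0.png',cv2.resize(o,(600,600)))
E
```

```text
table [-0.0038  0.0024 -0.0011 -0.0004  0.003 ] bad 0.004009353741496599
longL 823 c [372.9 276.1] size [160.4  35.7] ang 59.4 z [0.02  0.029 0.038] grad [-0.108 -0.034]
longR 885 c [ 581.7 -262.5] size [157.9  37.8] ang 12.8 z [0.02  0.029 0.037] grad [ 0.101 -0.029]
shortL 633 c [615.3 268.4] size [119.8  38.3] ang 13.9 z [0.019 0.027 0.034] grad [0.077 0.093]
shortR 665 c [ 387.  -297.5] size [ 37.3 121.2] ang 58.8 z [0.019 0.027 0.034] grad [-0.095  0.022]
board 5356 c [497.4  16.9] size [182.  217.4] ang 73.2 z [0.016 0.029 0.033] grad [0.001 0.005]
jar 554 c [749.5  96. ] size [58.7 57.3] ang 58.7 z [0.027 0.082 0.087] grad [0.703 0.318]
book 2686 c [748.  -88.2] size [115.3 171.6] ang 5.3 z [0.023 0.027 0.031] grad [0.011 0.004]
tape 429 c [772.7 195. ] size [78.9 74.7] ang 43.3 z [0.016 0.024 0.028] grad [ 0.002 -0.004]
```

View pics/crop0.png

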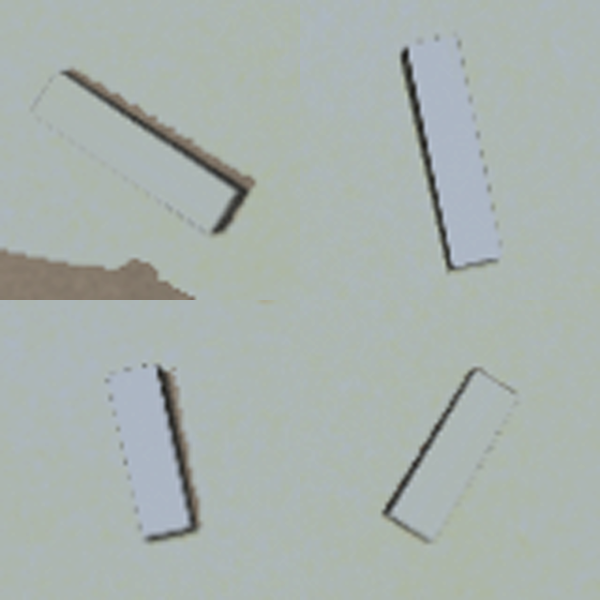

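Run:
```python
from h import *
import json
c=calibration('top');d=np.load('top0.npy');W=cloud(d,c);Z=W[...,2];p=cv2.imread('pics/top0.png')
cs=calibration('scene');ps=cv2.imread('pics/scene0.png')
print('cam pos',[np.round(R.from_rotvec(np.ravel(k['rvec'])).inv().apply(-np.ravel(k['tvec'])),2) for k in(c,cs)])
hsv=cv2.cvtColor(p,cv2.COLOR_BGR2HSV)
# local table offset removed with plane fit
t=(np.abs(Z)<.012)&(d>0)&(W[...,0]>.25)&(W[...,0]<.85)&(np.abs(W[...,1])<.45)
g=np.linalg.lstsq(np.c_[W[t][:,:2],np.ones(t.sum())],Z[t],rcond=None)[0];print('table plane',np.round(g,4),'std',np.std(Z[t]))
out={}
B={'longL':((155,262),.16,.03),'longR':((357,186),.16,.03),'shortL':((158,171),.12,.028),'shortR':((370,260),.12,.028)}
Zc=Z-(W[...,:2]@g[:2]+g[2])
m=((Zc>.012)&(Zc<.2)&(d>0)).astype(np.uint8);n,L,st,ce=cv2.connectedComponentsWithStats(m)
for k,((x,y),ln,h) in B.items():
    l=np.bincount(L[y-8:y+9,x-8:x+9].ravel())[1:].argmax()+1; mm=(L==l).astype(np.uint8)
    q=W[mm>0]; r=cv2.minAreaRect((q[:,:2]*1000).astype(np.float32))
    a=np.deg2rad(r[2]+(90 if r[1][1]>r[1][0] else 0)); 
    e=W[cv2.erode(mm,np.ones((3,3)))>0]; ez=Zc[cv2.erode(mm,np.ones((3,3)))>0]
    cc=np.array(r[0])/1000; s=(e[:,:2]-cc)@[np.cos(a),np.sin(a)]
    sl=np.polyfit(s,ez,1); 
    if sl[0]<0:a+=np.pi
    mid=cc; med=e[:,:2].mean(0)
    out[k]=[*map(float,cc),float(np.arctan2(np.sin(a),np.cos(a))),ln]
    print(k,np.round(cc,4),'mean',np.round(med,4),'yaw thick deg',round(np.rad2deg(out[k][2]),1),'slope',np.round(sl,3))
    u=np.array([np.cos(a),np.sin(a)]);v=np.array([-u[1],u[0]])
    P=[[*(cc+sx*ln/2*u+sy*.018*v),h+sx*ln*.05] for sx,sy in((1,1),(1,-1),(-1,-1),(-1,1))]
    for im,k2 in((p,c),(ps,cs)):
        z=proj(np.array(P),k2); cv2.polylines(im,[np.round(z*8).astype(int).reshape(-1,1,2)],True,(0,0,255),1,cv2.LINE_AA,3)
        cv2.line(im,*[tuple(map(int,np.round(w*8))) for w in z[:2]],(255,0,0),1,cv2.LINE_AA,3)
# board by colour
bm=cv2.inRange(hsv,(22,60,60),(40,255,255)); n,L,st,ce=cv2.connectedComponentsWithStats(bm); l=L[218,252]; print('board px',st[l],l)
q=W[(L==l)];r=cv2.minAreaRect((q[:,:2]*1000).astype(np.float32));print('board',r,'z',np.median(q[:,2]))
a=np.deg2rad(r[2]+(90 if r[1][1]>r[1][0] else 0));cc=np.array(r[0])/1000
out['board']=[*map(float,cc),float(a),.2]
u=np.array([np.cos(a),np.sin(a)]);v=np.array([-u[1],u[0]])
P=[[*(cc+sx*.1*u+sy*.075*v),.03] for sx,sy in((1,1),(1,-1),(-1,-1),(-1,1))]
for im,k2 in((p,c),(ps,cs)):cv2.polylines(im,[np.round(proj(np.array(P),k2)*8).astype(int).reshape(-1,1,2)],True,(0,0,255),1,cv2.LINE_AA,3)
json.dump(out,open('est.json','w'))
cv2.imwrite('pics/ovtop.png',cv2.resize(p[140:320,110:410],(800,480),interpolation=cv2.INTER_CUBIC))
cv2.imwrite('pics/ovscene.png',cv2.resize(ps[80:305,115:415],(800,600),interpolation=cv2.INTER_CUBIC))
```

```text
cam pos [array([ 0.39, -0.08,  1.24]), array([ 0.87, -0.61,  1.23])]
table plane [-0.001   0.0006  0.0002] std 0.0027762011625682057
longL [0.3729 0.2761] mean [0.3722 0.2733] yaw thick deg -120.6 slope [-0.1   0.03]
longR [ 0.5817 -0.2625] mean [ 0.5814 -0.2614] yaw thick deg 12.8 slope [0.098 0.03 ]
shortL [0.6153 0.2684] mean [0.6167 0.2675] yaw thick deg 13.9 slope [0.099 0.028]
shortR [ 0.387  -0.2975] mean [ 0.3858 -0.2955] yaw thick deg 148.8 slope [0.101 0.028]
board px [ 213  174   77   88 4296] 4
board ((488.4757385253906, -7.433586120605469), (194.67808532714844, 198.8242645263672), 73.85740661621094) z 0.029604803554924633
```

View pics/ovtop.png

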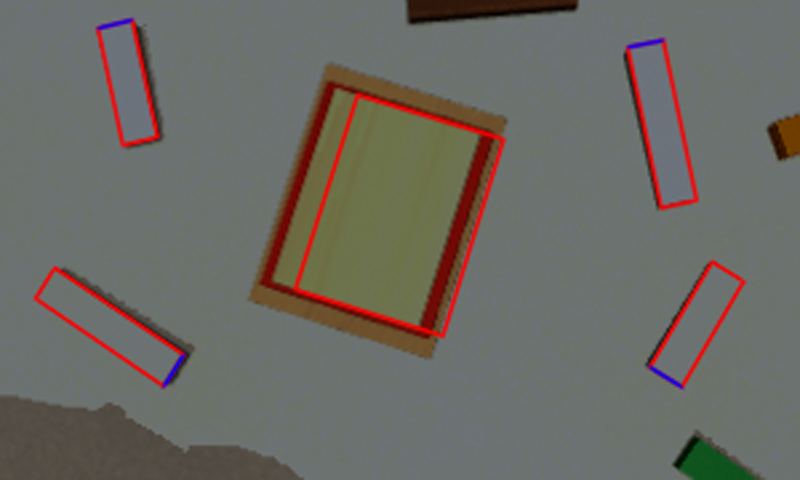

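View pics/ovscene.png

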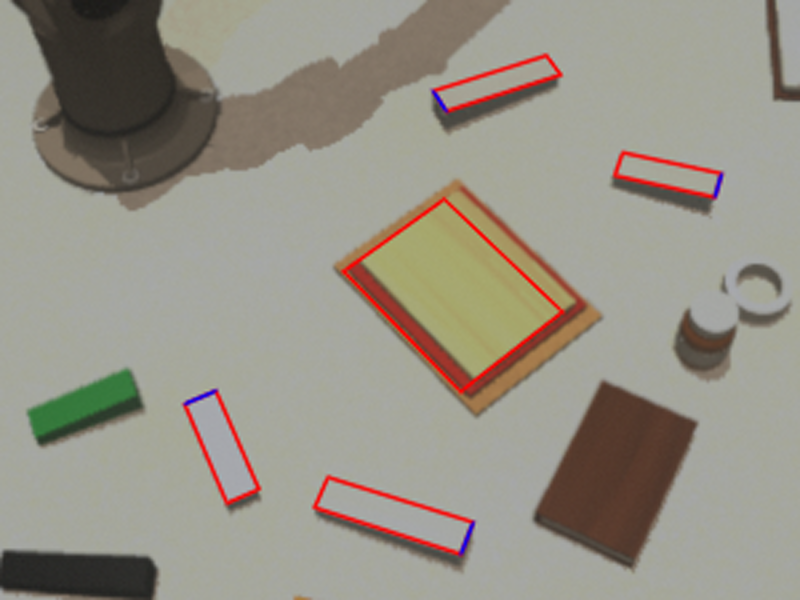

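The bar outlines fit in both cameras, with the thick ends marked blue. The board mask is off, because an outlier widened it, so I'm refitting that with a cleaned mask.

Run:
```python
from h import *
import json
c=calibration('top');d=np.load('top0.npy');W=cloud(d,c);p=cv2.imread('pics/top0.png');cs=calibration('scene');ps=cv2.imread('pics/scene0.png')
hsv=cv2.cvtColor(p,cv2.COLOR_BGR2HSV);bm=cv2.inRange(hsv,(22,60,60),(40,255,255))
bm=cv2.morphologyEx(bm,cv2.MORPH_OPEN,np.ones((7,7)));n,L,st,ce=cv2.connectedComponentsWithStats(bm)
# flat plane z=.03 intersection of pixels
M=R.from_rotvec(np.ravel(c['rvec'])).inv();C=M.apply(-np.ravel(c['tvec']))
one=cloud(np.ones_like(d),c)-C
Q=C+one*((.03-C[2])/one[...,2])[...,None]
q=Q[L==L[218,252]];r=cv2.minAreaRect((q[:,:2]*1000).astype(np.float32));print(r,q[:,:2].mean(0))
a=np.deg2rad(r[2]+(90 if r[1][1]>r[1][0] else 0));cc=(np.array(r[0])/1000)
u=np.array([np.cos(a),np.sin(a)]);v=np.array([-u[1],u[0]])
P=[[*(cc+sx*.1*u+sy*.075*v),.03] for sx,sy in((1,1),(1,-1),(-1,-1),(-1,1))]
for im,k2 in((p,c),(ps,cs)):cv2.polylines(im,[np.round(proj(np.array(P),k2)*8).astype(int).reshape(-1,1,2)],True,(255,0,255),1,cv2.LINE_AA,3)
o=json.load(open('est.json'));o['board']=[*map(float,cc),float(a),.2];json.dump(o,open('est.json','w'))
cv2.imwrite('pics/bd.png',np.hstack([cv2.resize(p[160:280,190:310],(400,400),interpolation=3),cv2.resize(ps[140:240,235:345],(400,400),interpolation=3)]))
b=o['board'];
# feasibility
for k in ('longL','longR','shortL','shortR'):
  x,y,yaw,ln=o[k]
  print(k,np.round(x-b[0],3))
```

```text
((494.9124450683594, 14.932846069335938), (148.4124755859375, 198.0207061767578), 73.4901123046875) [0.49425561 0.01477052]
longL -0.122
longR 0.087
shortL 0.12
shortR -0.108
```

View pics/bd.png

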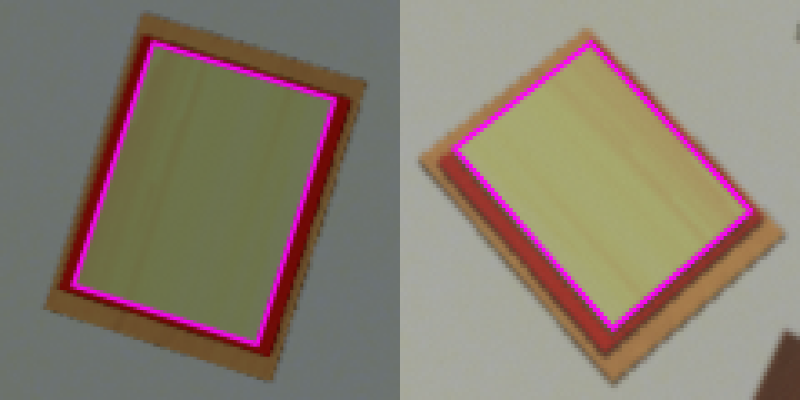

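```bash
cat >> h.py <<'E'
import json,time
E=json.load(open('est.json'))
T=np.arctan(.1); GH=.025; NOSE=.054
COM={.16:.0071,.12:.0043}
def rbar(yaw,tilt=0):  # tilt: thick end down
    return R.from_euler('z',yaw)*R.from_euler('y',tilt)
def quat(r): x,y,z,w=r.as_quat(); return np.array([w,x,y,z])
def tcp(under,rb,s,off):
    """under: underside centre of bar; returns TCP pos, quat; off along bar x of the grasp"""
    pos=np.array(under)+rb.apply([off,0,GH+NOSE])
    X=rb.apply([s,0,0]);Zt=-rb.apply([0,0,1]);Y=np.cross(Zt,X)
    return pos,quat(R.from_matrix(np.c_[X,Y,Zt]))
BX,BY,BA,_=E['board']
TG={ # name: (z underside, yaw, tilt)
 'L1':(.030,BA,0),'L2':(.060,BA+np.pi,T),'S1':(.0903,BA-np.pi/2,0),'S2':(.1183,BA+np.pi/2,T)}
E
python3 - <<'E'
from h import *
def sh(l,pose):
    q=kin.inverse_kinematics(*pose); print(l,None if q is None else np.round(q,2))
for k in('longL','longR','shortL','shortR'):
    x,y,a,ln=E[k]
    for s in(1,-1):
        sh(f'pick {k} {s}',tcp([x,y,0],rbar(a),s,COM[ln])); sh('   hov',tcp([x,y,.12],rbar(a),s,COM[ln]))
for t,(z,a,tl) in TG.items():
    for aa in(a,a+np.pi):
      for s in(1,-1):
        sh(f'place {t} yaw {np.rad2deg(aa)%360:.0f} {s}',tcp([BX,BY,z],rbar(aa,tl),s,.007))
print(kin.inverse_kinematics(*tcp([BX,BY,.17],rbar(TG['S2'][1],T),1,.004)))
E
```

```text
pick longL 1 [-0.65  0.5  -0.14  2.21  0.16  0.44  1.69]
   hov [-0.68  0.27 -0.1   2.15  0.04  0.72  1.8 ]
pick longL -1 [-1.03  0.52  0.32  2.24 -0.38  0.43 -0.93]
   hov [-1.17  0.29  0.47  2.18 -0.2   0.71 -1.1 ]
pick longR 1 [-0.29  0.96  0.94  1.82 -0.98  0.92 -0.23]
   hov [-0.29  0.72  0.91  1.77 -0.67  1.   -0.46]
pick longR -1 [ 0.07  0.73  0.35  1.79 -0.37  0.69  2.42]
   hov [-0.18  0.65  0.73  1.76 -0.52  0.94  2.56]
pick shortL 1 [-0.88  0.81  0.55  1.72 -0.58  0.78 -1.37]
   hov [-0.93  0.66  0.63  1.67 -0.46  0.96 -1.45]
pick shortL -1 [-0.53  0.73  0.05  1.69 -0.05  0.71  1.35]
   hov [-0.57  0.58  0.09  1.65 -0.06  0.92  1.36]
pick shortR 1 [ 0.34  0.53  0.23  2.17 -0.26  0.46  1.8 ]
   hov [ 0.34  0.31  0.23  2.11 -0.1   0.73  1.66]
pick shortR -1 [-0.23  0.86  1.05  2.2  -1.14  0.81 -0.51]
   hov [-0.29  0.52  1.07  2.15 -0.63  0.83 -0.94]
place L1 yaw 163 1 [-0.41  0.49  0.31  2.16 -0.28  0.53  1.39]
place L1 yaw 163 -1 [-0.93  0.78  1.05  2.19 -1.01  0.8  -1.05]
place L1 yaw 343 1 [-0.91  0.8   1.05  2.16 -1.01  0.82 -1.05]
place L1 yaw 343 -1 [-0.4   0.5   0.31
[... 170 characters left out ...]
1 [-0.51  0.4   0.38  2.22 -0.23  0.47  1.32]
place L2 yaw 163 -1 [-0.99  0.65  1.06  2.24 -0.94  0.66 -1.13]
place S1 yaw 73 1 [-0.67  0.43  0.62  2.12 -0.39  0.7  -0.07]
place S1 yaw 73 -1 [-0.26  0.37  0.11  2.1  -0.07  0.67  2.75]
place S1 yaw 253 1 [-0.26  0.37  0.14  2.11 -0.08  0.67  2.79]
place S1 yaw 253 -1 [-0.67  0.44  0.66  2.13 -0.42  0.7  -0.02]
place S2 yaw 253 1 [ 0.84  0.6  -1.18  2.05  0.61  0.88  2.2 ]
place S2 yaw 253 -1 [-0.7   0.4   0.77  2.14 -0.55  0.76  0.15]
place S2 yaw 73 1 [-0.74  0.41  0.64  2.08 -0.21  0.78 -0.27]
place S2 yaw 73 -1 [-0.33  0.35  0.12  2.05  0.06  0.79  2.59]
[ 0.85754313  0.48134014 -1.17269259  2.0032349   0.44850801  0.93280332
  2.32593358]
```

```bash
cat >> h.py <<'E'
def st(l):
    s=env.get_state();print(l,'t',round(s['time'],2),'tcp',np.round(s['tcp_pos'],4),'open',round(s['opening'],4),'F',np.round(s['force'],1),flush=True);return s
def pick(k,s):
    x,y,a,ln=E[k];off=COM[ln]
    p,q=tcp([x,y,0],rbar(a),s,off)
    env.reach(p+[0,0,.10],q); env.grip(.06,80)
    env.movel(p,velocity=.15); st('down')
    env.grip(.02,80); g=st('gripped')
    env.movel(p+[0,0,.006],velocity=.05)
    env.movel(p+[0,0,.13],velocity=.25); st('lifted')
def place(k,s,t,dx=0,dy=0,hover=.09):
    ln=E[k][3];z,a,tl=TG[t]
    p,q=tcp([BX+dx,BY+dy,z],rbar(a,tl),s,COM[ln])
    env.reach(p+[0,0,hover],q); st('hover')
    env.movel(p+[0,0,.008],velocity=.15); st('near')
    h=env.movel(p+[0,0,-.002],velocity=.02,stop_force=6); st(f'contact {h} dz {env.get_state()["tcp_pos"][2]-p[2]:.4f}')
def release(k,s,up=.10):
    env.grip(.056); st('rel')
    p=env.get_state()['tcp_pos']
    env.movel(np.array(p)+[0,0,up],velocity=.2); st('up')
def snap(n,tag,box=None,w=800):
    p,d=camera(n);c=calibration(n)
    np.save(f'{tag}.npy',d)
    o=p if box is None else p[box[1]:box[3],box[0]:box[2]]
    f=min(800/o.shape[1],600/o.shape[0]);cv2.imwrite(f'pics/{tag}.png',cv2.resize(o,None,fx=f,fy=f,interpolation=3))
    return p,d,c
E
python3 - <<'E'
from h import *
pick('longL',1)
snap('scene','p1')
E
```

```text
down t 2.92 tcp [0.3696 0.2702 0.0794] open 0.06 F [-0.  -0.4  0.2]
gripped t 3.27 tcp [0.3701 0.2702 0.0803] open 0.0342 F [-0.1 -1.9  7.9]
lifted t 4.18 tcp [0.3686 0.2693 0.208 ] open 0.0346 F [ 0.4 -0.3 -5.1]
```

View pics/p1.png

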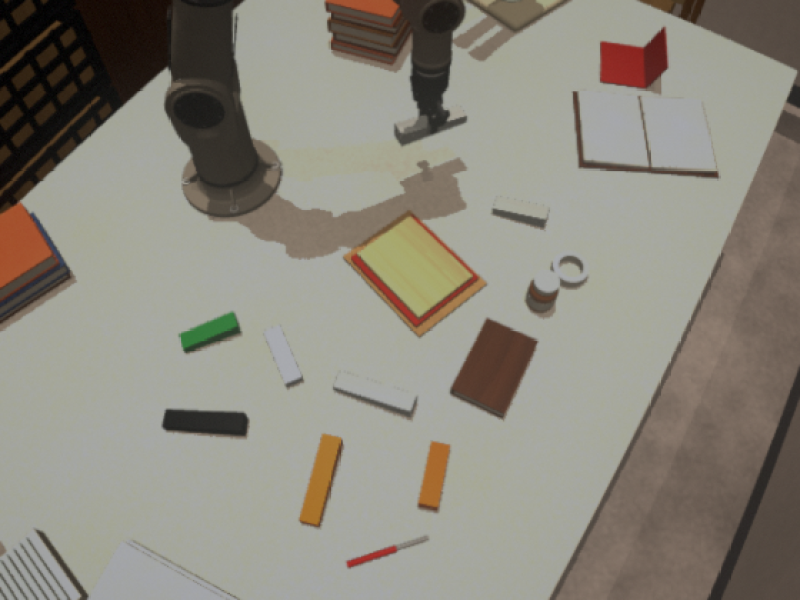

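The picture shows long weight L gripped near mid-length and held level at about (430,122). Next is placing it.

Run:
```python
from h import *
place('longL',1,'L1')
snap('scene','p2',(215,120,375,240))
```

```text
hover t 5.32 tcp [0.4877 0.0187 0.1984] open 0.0345 F [-0.3  1.7 -5.3]
near t 6.02 tcp [0.4886 0.0175 0.1175] open 0.0345 F [ 0.1  0.4 -5. ]
contact True dz 0.0013 t 6.43 tcp [0.4886 0.0171 0.1103] open 0.0346 F [-1.6  0.5  5.7]
```

View pics/p2.png

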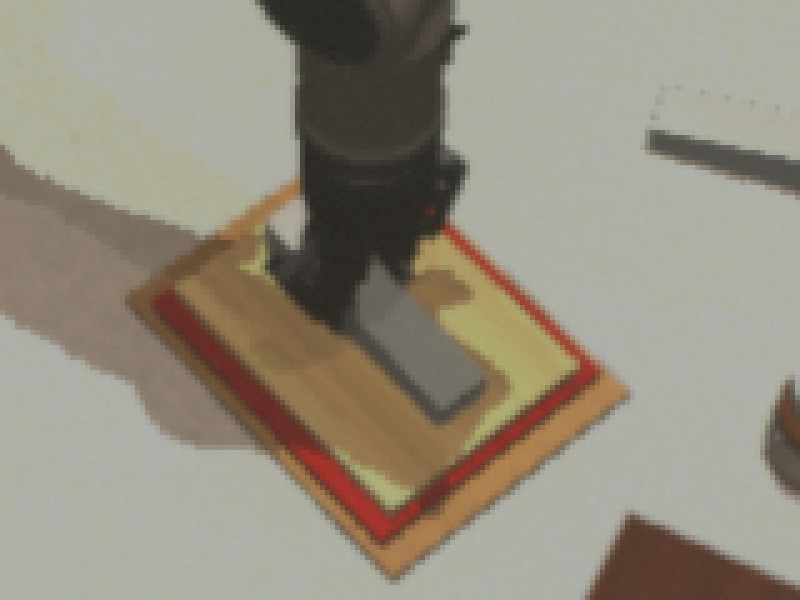

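The bar is on the board with its thin end toward (460,400), and contact came at the expected height. Releasing and measuring.

```bash
cat >> h.py <<'E'
def measure(d,c,zlo,zhi,ctr,rad=.12,full=True):
    W=cloud(d,c);m=((W[...,2]>zlo)&(W[...,2]<zhi)&(d>0)&(np.linalg.norm(W[...,:2]-ctr,axis=-1)<rad)).astype(np.uint8)
    m=cv2.morphologyEx(m,cv2.MORPH_OPEN,np.ones((3,3)))
    n,L,s,ce=cv2.connectedComponentsWithStats(m)
    if n<2: print('none');return
    l=s[1:,4].argmax()+1;q=W[L==l];r=cv2.minAreaRect((q[:,:2]*1000).astype(np.float32))
    a=r[2]+(90 if r[1][1]>r[1][0] else 0)
    e=W[cv2.erode((L==l).astype(np.uint8),np.ones((3,3)))>0]; f=np.linalg.lstsq(np.c_[e[:,:2]-np.array(r[0])/1000,np.ones(len(e))],e[:,2],rcond=None)[0]
    ar=np.deg2rad(a);print('centre',np.round(r[0],1),'size',np.round(r[1],1),'ang',round(a,1),'z',np.round(f[2],4),'slope along/across',np.round([f[:2]@[np.cos(ar),np.sin(ar)],f[:2]@[-np.sin(ar),np.cos(ar)]],3))
def overlay(p,c,cc,a,ln,h0,h1,col=(0,0,255)):
    u=np.array([np.cos(a),np.sin(a)]);v=np.array([-u[1],u[0]])
    P=[[*(np.array(cc)+sx*ln/2*u+sy*.018*v),h1 if sx>0 else h0] for sx,sy in((1,1),(1,-1),(-1,-1),(-1,1))]
    cv2.polylines(p,[np.round(proj(np.array(P),c)*8).astype(int).reshape(-1,1,2)],True,col,1,cv2.LINE_AA,3)
E
python3 - <<'E'
from h import *
release('longL',1)
x,y,a,ln=E['longR'];p,q=tcp([x,y,0],rbar(a),-1,COM[ln])
env.reach(p+[0,0,.10],q)
for n,box in(('top',(190,150,310,280)),('scene',(215,120,375,240))):
    P,d,c=snap(n,'q1'+n);measure(d,c,.042,.09,(BX,BY))
    overlay(P,c,(BX,BY),BA,.16,.052,.068); o=P[box[1]:box[3],box[0]:box[2]]
    cv2.imwrite(f'pics/q1{n}o.png',cv2.resize(o,None,fx=3.3,fy=3.3,interpolation=3))
a=cv2.imread('pics/q1topo.png');b=cv2.imread('pics/q1sceneo.png');h=min(a.shape[0],b.shape[0]);cv2.imwrite('pics/q1.png',np.hstack([a[:h,:390],b[:h,:400]]))
print(BX,BY,np.rad2deg(BA))
E
```

```text
rel t 6.83 tcp [0.4874 0.017  0.1093] open 0.0559 F [ 0.1 -0.1 -0.3]
up t 7.47 tcp [0.4869 0.0171 0.2086] open 0.0558 F [-0.1  1.1 -0.1]
centre [494.4  16.5] size [ 36.7 160.4] ang 163.1 z 0.0596 slope along/across [0.103 0.006]
centre [495.   12.7] size [ 38.9 160.6] ang 163.4 z 0.06 slope along/across [ 0.098 -0.002]
0.49491244506835935 0.014932846069335938 163.4901123046875
```

View pics/q1.png

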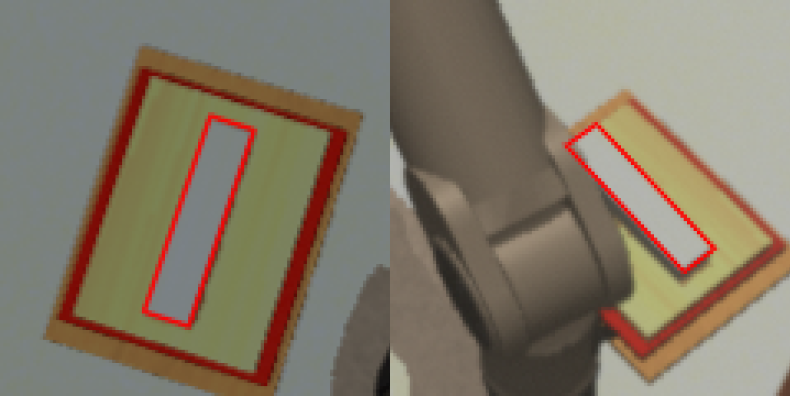

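The first long lies centred to within about 2 mm, slope 0.10, flat. Next is the second long.

Run:
```python
from h import *
pick('longR',-1)
place('longR',-1,'L2')
snap('scene','p3',(215,100,375,220))
```

```text
down t 10.0 tcp [ 0.5892 -0.2613  0.0797] open 0.06 F [-0.3 -0.3 -0.8]
gripped t 10.34 tcp [ 0.5895 -0.2615  0.0806] open 0.0347 F [-0.6  0.8  5.9]
lifted t 11.26 tcp [ 0.5878 -0.2604  0.2077] open 0.0347 F [ 0.2 -0.3 -4.4]
hover t 12.37 tcp [0.5093 0.0096 0.2273] open 0.0341 F [ 1.1 -1.1 -3.7]
near t 13.07 tcp [0.5099 0.0101 0.1464] open 0.0347 F [-0.3  1.  -1.7]
contact True dz 0.0016 t 13.47 tcp [0.5097 0.0108 0.1395] open 0.0346 F [-0.6  0.7  5.9]
```

View pics/p3.png

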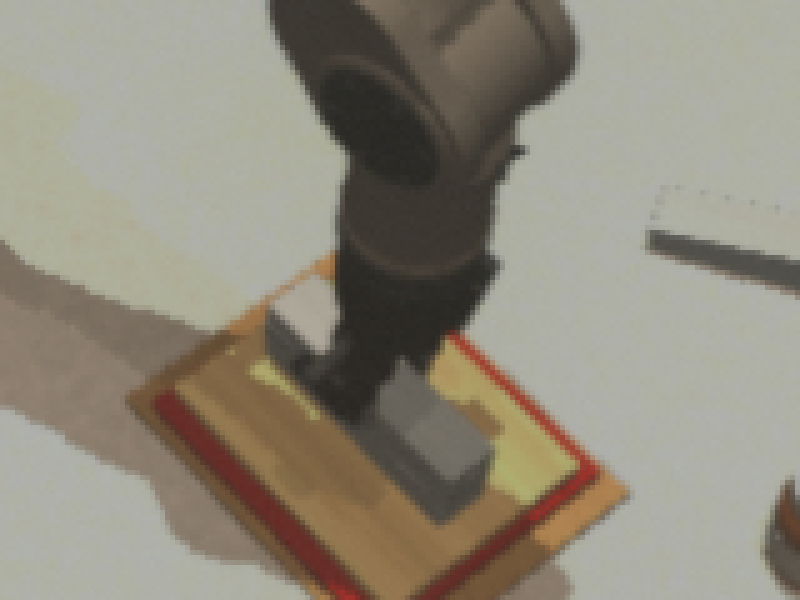

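The pair meets flush and the top looks level. Releasing and measuring.

Run:
```python
from h import *
release('longR',-1)
x,y,a,ln=E['shortL'];p,q=tcp([x,y,0],rbar(a),1,COM[ln])
env.reach(p+[0,0,.10],q)
for n,box in(('top',(190,150,310,270)),('scene',(235,120,355,240))):
    P,d,c=snap(n,'q2'+n);measure(d,c,.078,.105,(BX,BY))
    overlay(P,c,(BX,BY),BA,.16,.09,.09); o=P[box[1]:box[3],box[0]:box[2]]
    cv2.imwrite(f'pics/q2{n}o.png',cv2.resize(o,(400,400),interpolation=3))
cv2.imwrite('pics/q2.png',np.hstack([cv2.imread('pics/q2topo.png'),cv2.imread('pics/q2sceneo.png')]))
```

```text
rel t 13.87 tcp [0.5087 0.0107 0.1385] open 0.0562 F [-0.3 -0.6 -0.6]
up t 14.52 tcp [0.5082 0.0109 0.2378] open 0.0559 F [-0.6  0.1 -1.4]
centre [497.7  15.7] size [ 36.7 160.8] ang 163.4 z 0.0893 slope along/across [ 0.003 -0.   ]
centre [497.8  12. ] size [ 39.7 162.6] ang 164.0 z 0.0902 slope along/across [-0.     0.012]
```

View pics/q2.png

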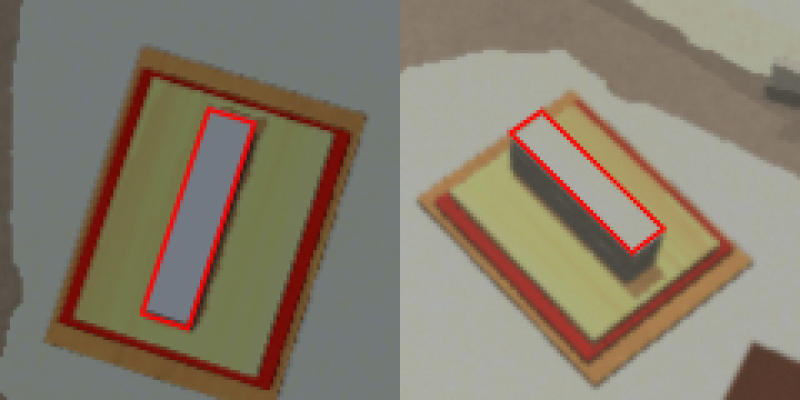

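The long pair is level at z≈0.090 and offset by about 3 mm at most. Next is the first short.

Run:
```python
from h import *
pick('shortL',1)
place('shortL',1,'S1',dx=.001)
snap('scene','p4',(215,80,375,200))
```

```text
down t 18.12 tcp [0.6202 0.2694 0.0798] open 0.0598 F [ 0.3 -0.5  0.4]
gripped t 18.47 tcp [0.6204 0.2696 0.0806] open 0.0342 F [-1.2 -1.2  6.8]
lifted t 19.38 tcp [0.6185 0.2697 0.2076] open 0.0345 F [-0.2  0.4 -3.3]
hover t 20.48 tcp [0.4974 0.02   0.2587] open 0.0344 F [ 1.   0.9 -2.4]
near t 21.18 tcp [0.4978 0.0192 0.1776] open 0.0342 F [ 0.1 -0.6 -2.8]
contact True dz 0.0009 t 21.6 tcp [0.4976 0.0192 0.1702] open 0.0347 F [-0.5 -0.1  7.1]
```

View pics/p4.png

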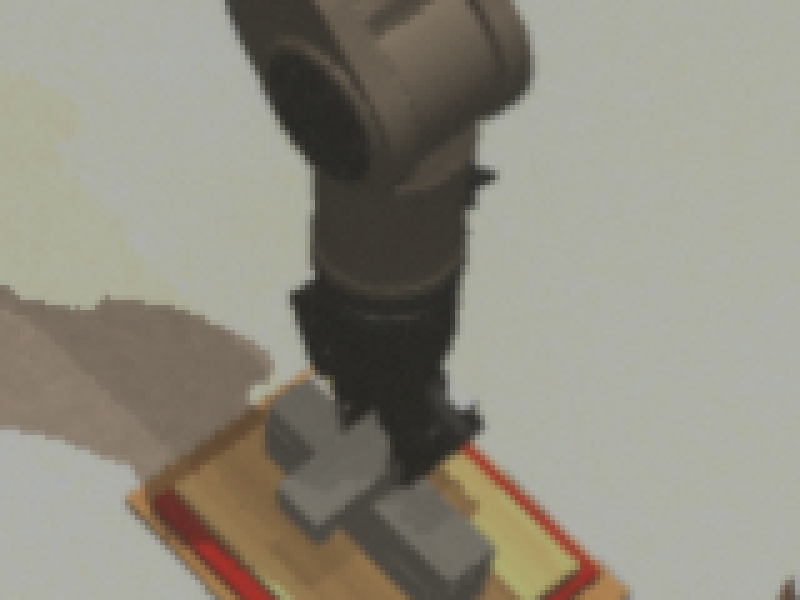

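The short weight lies crosswise on the middle of the pair at the expected height. Releasing and measuring.

Run:
```python
from h import *
release('shortL',1)
x,y,a,ln=E['shortR'];p,q=tcp([x,y,0],rbar(a),-1,COM[ln])
env.reach(p+[0,0,.10],q)
for n,box in(('top',(190,150,310,270)),('scene',(235,110,355,230))):
    P,d,c=snap(n,'q3'+n);measure(d,c,.103,.14,(BX,BY))
    overlay(P,c,(BX,BY),BA-np.pi/2,.12,.112,.124); o=P[box[1]:box[3],box[0]:box[2]]
    cv2.imwrite(f'pics/q3{n}o.png',cv2.resize(o,(400,400),interpolation=3))
cv2.imwrite('pics/q3.png',np.hstack([cv2.imread('pics/q3topo.png'),cv2.imread('pics/q3sceneo.png')]))
```

```text
rel t 21.99 tcp [0.4966 0.0193 0.1693] open 0.0562 F [-1.1  0.   0.6]
up t 22.64 tcp [0.4961 0.0196 0.2686] open 0.0555 F [-0.9  0.5  0.2]
centre [495.   17.1] size [119.4  36.5] ang 73.8 z 0.1171 slope along/across [0.101 0.021]
centre [495.1  13.4] size [120.9  39.9] ang 73.6 z 0.1177 slope along/across [0.092 0.01 ]
```

View pics/q3.png

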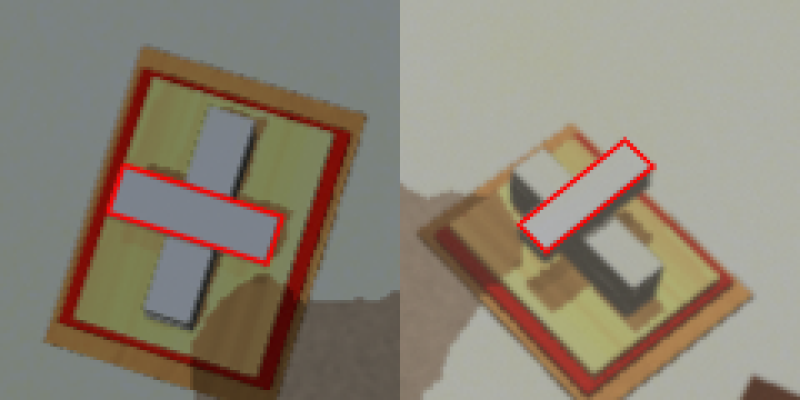

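The short sits within 2 mm of the middle, with its thick end toward 73°. Next is the last one.

Run:
```python
from h import *
pick('shortR',-1)
place('shortR',-1,'S2',dx=.0005)
snap('scene','p5',(215,80,375,200))
```

```text
down t 25.33 tcp [ 0.3835 -0.2957  0.0794] open 0.0602 F [ 0.3 -0.4 -0.5]
gripped t 25.68 tcp [ 0.3839 -0.2955  0.0801] open 0.0343 F [-1.3  1.7  9.1]
lifted t 26.59 tcp [ 0.3832 -0.2944  0.2081] open 0.0343 F [-0.5  0.5 -3.9]
hover t 27.85 tcp [0.4915 0.0022 0.2858] open 0.0346 F [-0.4 -0.9 -3.9]
near t 28.55 tcp [0.4924 0.0025 0.2049] open 0.0342 F [ 1.2 -0.3 -2.4]
contact True dz 0.0004 t 28.98 tcp [0.4923 0.0035 0.1969] open 0.0344 F [-0.6  0.8  5.4]
```

View pics/p5.png

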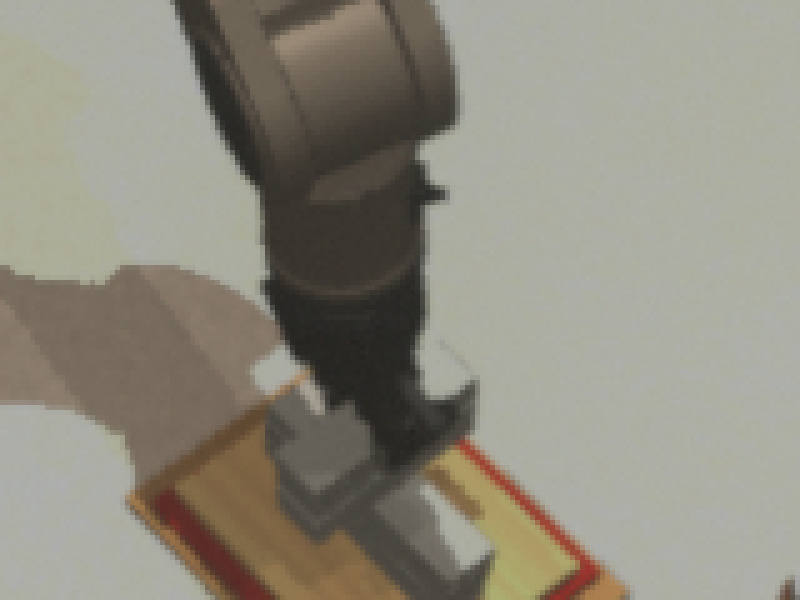

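The two shorts are flush and aligned. Releasing, moving clear, and checking the whole stack plus the bystanders.

Run:
```python
from h import *
release('shortR',-1)
env.reach([.45,-.35,.30],env.get_state()['orientation'])
d0=np.load('top0.npy')
for n,box in(('top',(190,150,310,270)),('scene',(235,100,355,220))):
    P,d,c=snap(n,'q4'+n);print(n);measure(d,c,.135,.16,(BX,BY))
    if n=='top':
        for dd in(d0,d):
            for ctr,r in(((.7495,.096),.06),((.748,-.088),.12),((.7727,.195),.06)): measure(dd,c,.013,.1,ctr,r)
    overlay(P,c,(BX,BY),BA-np.pi/2,.12,.1463,.1463); o=P[box[1]:box[3],box[0]:box[2]]
    cv2.imwrite(f'pics/q4{n}o.png',cv2.resize(o,(400,400),interpolation=3))
cv2.imwrite('pics/q4.png',np.hstack([cv2.imread('pics/q4topo.png'),cv2.imread('pics/q4sceneo.png')]))
st('end')
```

```text
rel t 29.38 tcp [0.4913 0.0036 0.1961] open 0.0561 F [-1.  -0.5  1. ]
up t 30.02 tcp [0.4908 0.0041 0.2953] open 0.0558 F [-1.  -0.  -0.5]
top
centre [494.1  16.8] size [120.2  36.1] ang 73.5 z 0.1451 slope along/across [0.005 0.02 ]
centre [749.5  96. ] size [58.7 57.3] ang 58.7 z 0.078 slope along/across [ 0.584 -0.365]
centre [748.  -88.2] size [115.3 171.6] ang 95.3 z 0.0273 slope along/across [0.003 0.001]
centre [772.7 195. ] size [78.9 74.7] ang 43.3 z 0.0244 slope along/across [-0.016  0.003]
centre [749.5  95.3] size [58.  57.7] ang 61.2 z 0.0771 slope along/across [ 0.547 -0.434]
centre [747.5 -88.5] size [115.4 171.3] ang 95.8 z 0.0271 slope along/across [0.    0.003]
centre [772.6 194.9] size [79.2 74.8] ang 45.3 z 0.0244 slope along/across [-0.006  0.006]
scene
centre [494.6  12.7] size [121.1  40. ] ang 73.2 z 0.1461 slope along/across [ 0.001 -0.024]
end t 31.46 tcp [ 0.4511 -0.3484  0.2997] open 0.0562 F [-0.5  0.7 -0.2]
```

View pics/q4.png

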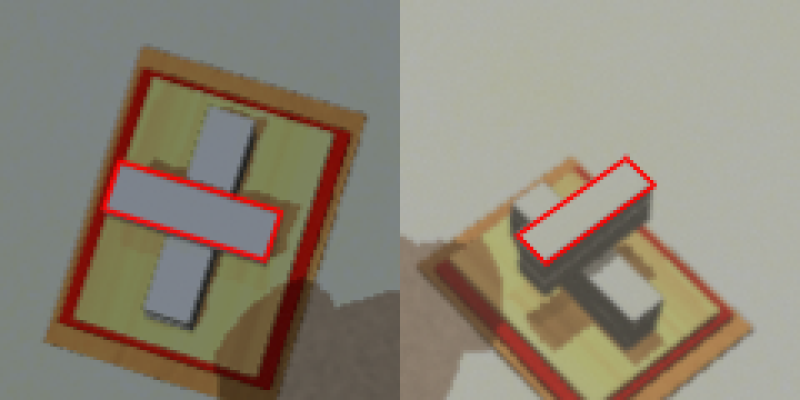

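The stack stands level with its top at z≈0.146, each piece is within about 3 mm of centre, and the bystanders have not moved. The arm is clear.

Run:
```python
from cell import env,job
env.dwell(.5); print(job.job_done(), env.get_state()['time'])
```

```text
the job is handed in; nothing more can be done
the job is handed in; nothing more can be done
```

The job is handed in at about 32 s of the 72 s allowed; it reports no verdict. All four aluminium weights are stacked on the press board: the long pair lengthways with ends reversed, and the short pair crosswise on top with ends reversed. Each weight was lowered to a felt contact before I let go.

**Position:** In the last check each weight was within about 3 mm of its place and within 1° in yaw. Tops were at z ≈ 0.090 for the long pair and z ≈ 0.146 for the short pair.

**Level:** The measured slope along each pair's top was 0.005 or less. Across the last short, the two cameras gave +0.020 and −0.024. Those have opposite signs, so I put it down to depth noise and not a real tilt.

**Camera disagreement:** The top and scene cameras differed by about 4 mm in y. I took that as calibration error plus side walls seen by the scene camera; it is well inside the tolerances.

**Bystanders:** The jar, book and tape measured within 1 mm of where they started, and the arm was well clear at hand-in. No check failed.

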